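Clear the cistern hatch and hold it open

ROBOT

A 7-joint arm with a two-finger parallel gripper is mounted at the origin on the work surface. World frame = base frame: x ahead of the robot, y to its left, z up, the work surface at z = 0. Lengths are in m, angles in rad, forces in N, time in s.
With the tool pointing down it reaches from about 0.4 to 0.875 m from the base axis. Payload 19.3 kg.
Tool frame: the origin (TCP) lies between the finger pads; the fingertips stand 17 mm ahead of it and the grasp point (between the pads) lies 2 mm behind it; z points along the fingers, x is the direction in which the jaws open and shut, and the axes are right-handed (so a half turn about z gives the same grasp; the last joint's range is limited). The gripper opens to 85 mm and grips with 20 to 120 N. Pads are 22 mm wide; open, the fingers measure 114 mm over their backs; the gripper's body (76 mm by 85 mm) begins 54 mm behind the grasp point. The pads swing forward as they close: fully open they stand 13 mm farther back than shut.
Start: joints at [-1.272, 0.521, -0.036, 1.599, 0.021, 1.021, -0.113], TCP at [0.225, 0.583, 0.248] pointing down, gripper open.
Joint ranges: [-2.91, 2.91], [-0.3, 2.13], [-1.5, 1.42], [0.17, 2.43], [-1.26, 4.41], [0.16, 1.93], [-2.52, 2.52]. Speed limits (rad/s): [1.89, 1.89, 2.39, 2.39, 3.01, 3.01, 3.01].

INTERFACE

Orientations are given as [roll, pitch, yaw] about the fixed x, y, z axes, in that order (R = Rz(yaw) Ry(pitch) Rx(roll)).
In Python, from workcell import bot gives the robot as it stands. The module is installed in compiled form; this text tells all that it offers.
- The arm moves only by the tool arm_command, never from a script. Its argument "targets" is a list of rows, each a list of 6 numbers: the shift along the tool's x, y, z in mm, then the turn, a rotation vector about the tool's x, y, z in degrees. In form: [[x, y, z, wx, wy, wz], ...]. A call has 1 to 8 rows; each row shifts and turns the pose as measured when the row begins, along the tool's axes as they then stand; what a row does not reach is not made up. A row lasts 1/10 s, in which the tool goes at most 50 mm and 8.59 degrees, less where a joint would pass 70% of its speed; a pose out of reach is approached as far as the arm can. A call is refused whole if a number of a shift passes 50 or a number of a turn 8.59, either way. A call with a gripper value outside its range is refused whole. "grip" is the opening in per cent of the stroke, from 0 (shut) to 100 (fully open), set as the call begins (left out, the last holds). The fingers move at their own pace and stop on an object; "grip_force" is the grip in N (left out, the last holds). Time passes only in rows, so rows that do not move let the fingers close. It gives the time, the measured TCP pose, the force and the opening at its end, in the units of the state.
- bot.observe(): the state, without advancing time (a new reading comes with each control period).
- bot.grab_frame(name): name is "scene" or "side" or "wrist"; returns a dict with "color" (420x560x3 uint8, red, green, blue), "depth" (420x560 float32, m along the optical axis (not along the pixel's ray), 0 where there is no reading), "fov_y" (degrees; the focal length in pixels is half the picture's height over the tangent of half this angle, whatever the lens; pixels are square), "cx", "cy" (the principal point, pixels), "R" (3x3) and "t" (3): a world point X has camera coordinates R X + t; the wrist camera has in their place "hand_eye" (4x4, takes a point from camera to tool coordinates, whose origin is the TCP and whose axes are the tool frame's). Camera axes: x right, y down, z forward; pixel columns grow to the right and rows downward; lengths in m; the calibration is good to about 2 mm. A picture is of the moment at which its call begins: read the wrist's pose just before it.
- bot.job_done(): hands the job in, once; it reports no verdict.
The state is a dict: "clock": time; "qpos": joint angles; "qd": joint speeds; "joint_efforts": joint torques, N m; "position": TCP position; "tool_rot": TCP orientation; "force": force on the tool from outside, world axes, zero at the start; "moment": the same for the moment, N m; "grip_width": finger opening in m.
Only numpy, scipy, OpenCV 4.12 (cv2) and the standard library are available. Lean on these libraries where they do the work, as an engineer would, in place of code of your own. Each camera call takes 0.05 s, during which the arm holds its last target. There are 200 camera calls.

TASK

Whichever vessel is standing on the steel hatch lid, the lota or the mug, lift it off and stand it upright on the masonry curb beside the hatch, leaving the other vessel and the soap dish where they are and tipping or dropping nothing. Then lift the lid and finish holding it open with the gripper at 60 degrees from shut, so that I can dip water without the lid being thrown right back; it falls shut by itself, so end the program while still holding it steady.

Things in the scene. Friction and masses are not known exactly. Their poses are not given: they have to be found in the camera images.
- curb: Fixed masonry curb, 380 (x) x 700 (y) x 80 mm high, flat top. Origin on the slab under the hatch centre; x away from robot, z up; yaw up to 10 deg. Shut lid 220 x 280 mm, centred, flush with the top. Standing room: masonry at |y| 145 to 350 mm; at the start a vessel and the soap dish stand on opposite sides, in the rear (+x) halves, near x 85, |y| 250; front (-x) halves are empty.
- hatch (a joint): Opening angle of the sheet-steel hatch lid, rad: 0 shut (flush), growing as its front edge rises, stop at 1.75; 60 degrees is 1.047. The lid weighs about 0.8 kg, swings freely and falls shut when let go.
- hatch_hinge (a point): Middle of the lid's hinge line, at the lid's far edge, level with the curb top (+110, 0, +80 mm in the curb's frame); the line runs along the curb's y. Axes as the curb's; does not move when the lid opens.
- hatch_bar (a point): Middle of the lid's loop handle at its front edge (robot side): round steel bar 12 mm thick, 120 mm long, parallel to the hinge line, a leg at each end, free air below. Lid shut: bar axis 245 mm in front of the hinge line (25 mm before the lid's edge), 33 mm above the curb top. It swings, and its axes turn, with the lid.
- lota_center (a point): Stainless lota (round pot), loose, about 0.3 kg, 106 mm high; point on its axis half-way up, 53 mm above the underside; z up. Belly 94 mm across at 34 mm above the underside; cylindrical neck 60 mm across from 68 to 102 mm up; rim 64 mm across at 106 mm, open. Stands either on the lid or on one side of the curb.
- mug_center (a point): Purple plastic bath mug, loose, about 0.13 kg, 110 mm high, 92 mm across at the foot, 110 mm at the rim, wall 3 mm, open; point on its axis half-way up, 55 mm above the underside; z up; handle along its -x (roughly towards the robot), reaching 102 mm from the axis. Stands either on the lid or on one side of the curb.
- mug_strap (a point): Middle of the level top strap of the mug's handle: 16 mm wide (mug's y), 12 mm thick (z), from the rim out to 102 mm from the mug's axis; the point is 80 mm from the axis along the mug's -x, 100 mm above its underside. Axes as the mug's.
- dish: Round steel soap dish with a cake of soap, loose, 0.18 kg, 100 mm across, 24 mm high, soap up to 26 mm; origin at the centre of its underside. Always on one side of the curb; leave it alone.
- patla: Red plastic patla stool lying upside down on the slab left (+y) of the curb, 280 x 200 mm, legs up to 93 mm; origin at the centre of its underside. Stays where it is.
There are look-alikes about, which are no part of the job. Leave any yellow look-alike of the part that bears mug_center alone.

How it is judged:
By the outcome, as a careful person would: the job done as asked, in the order asked, and still so for the second after the job is handed in, while the arm keeps its last pose, push and grip.
It also fails if it takes over 59 s, if anything falls off the work surface, if the arm or the gripper's body presses on something with over 40 N, if the wrist force passes 120 N, or if a joint passes its speed limit or range.

## Working session

There is one attempt and no reset: what is moved stays moved. The work goes in short steps, Python scripts to look and compute and a tool call to move; the robot and the scene stay as the last step left them, time stands still between calls to the robot, and variables do not carry over. Pictures are saved under pics/ and viewed, about 8 in all and at most 12, crops included, and the job is handed in when it is done.

Besides the shell and the picture viewer there is one more tool, called after "Emit:" as name(argument=value, ...), one argument or row to a line, values as JSON. arm_command: Moves the arm, as the interface text tells. Its arguments: {"type":"object","properties":{"targets":{"type":"array"},"grip":{"type":"number"},"grip_force":{"type":"number"}},"required":["targets"]}

```bash
mkdir -p pics
cat > h.py <<'E'
import numpy as np, cv2, pickle
from scipy.spatial.transform import Rotation as Ro
from workcell import bot
def grab(n):
    s=bot.observe(); f=bot.grab_frame(n)
    H,W=f["depth"].shape; f["f"]=H/2/np.tan(np.radians(f["fov_y"])/2)
    if "R" in f: R=np.array(f["R"]); f["Rw"]=R.T; f["o"]=-R.T@np.array(f["t"])
    else:
        r=np.array(s["tool_rot"]); Rt=r if r.ndim==2 else Ro.from_euler("xyz",r).as_matrix()
        E=np.array(f["hand_eye"]); f["Rw"]=Rt@E[:3,:3]; f["o"]=Rt@E[:3,3]+np.array(s["position"])
    return f
def cloud(f):
    v,u=np.indices(f["depth"].shape); d=f["depth"]
    c=np.stack([(u-f["cx"])/f["f"]*d,(v-f["cy"])/f["f"]*d,d],-1)
    P=c@f["Rw"].T+f["o"]; P[d==0]=np.nan; return P
def ray(f,u,v,z):
    d=f["Rw"]@np.array([(u-f["cx"])/f["f"],(v-f["cy"])/f["f"],1]); return f["o"]+d*(z-f["o"][2])/d[2]
def save(f,n): cv2.imwrite("pics/"+n,f["color"][:,:,::-1])
E
python3 - <<'E'
from h import *
print(bot.observe())
fs={}
for n in("scene","side"):
    f=grab(n); save(f,n+"0.png"); fs[n]=f; print(n,f["o"],f["f"])
pickle.dump(fs,open("f0.pkl","wb"))
cv2.imwrite("pics/both0.png",cv2.resize(np.hstack([fs["scene"]["color"],fs["side"]["color"]])[:,:,::-1],(800,300)))
E
```

```text
{'clock': 0.0, 'qpos': array([-1.27219281,  0.52203504, -0.03629887,  1.59999303,  0.02122076,
        1.02110971, -0.11281598]), 'qd': array([ 0.0004343 , -0.00030287,  0.00026369,  0.00042155, -0.00013808,
        0.00077269, -0.00138703]), 'joint_efforts': array([-6.72703445e-04, -9.27104759e+01,  1.97969086e+00, -3.69929230e+01,
        1.77728164e-02,  8.21431226e-03, -3.04337675e-05]), 'position': array([0.22525184, 0.58265836, 0.24771831]), 'tool_rot': array([3.14147781e+00, 1.15416358e-03, 1.20195263e+00]), 'force': array([0.88485133, 0.6269959 , 0.30897964]), 'moment': array([-0.0124536 , -0.02890734, -0.02258648]), 'grip_width': 0.08541396704008612}
scene [1.47090945 0.16424071 1.37799876] 541.518035079614
side [ 0.35699984 -1.32100892  0.86119533] 488.6437865095035
```

View pics/scene0.png

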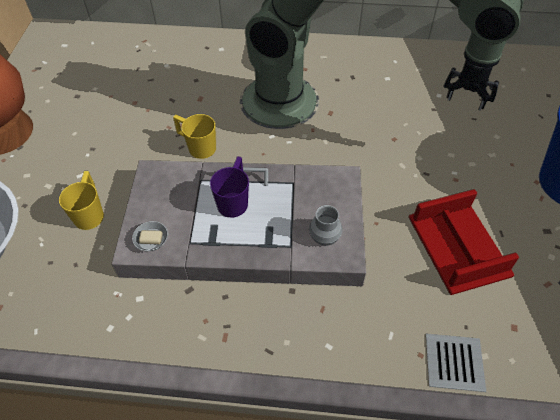

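View pics/side0.png

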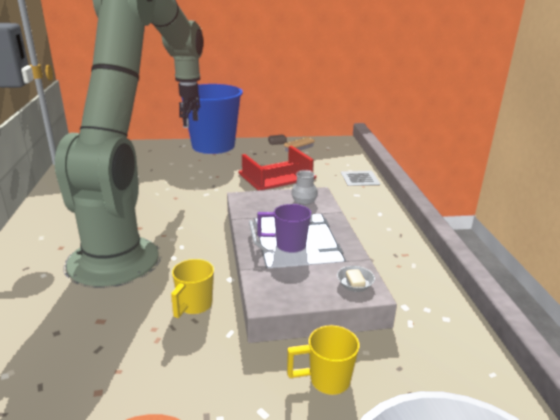

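The purple mug stands on the lid at scene (230,190). The lota is on the +y curb at (326,225) and the dish on the -y curb at (150,238). The two yellow mugs at (200,135) and (82,205) are look-alikes standing on the slab. The one meant is the purple mug, because it is the vessel on the lid. Next I'll measure it.

```bash
cat > m.py <<'E'
from h import *
fs=pickle.load(open("f0.pkl","rb"))
for n,f in fs.items():
    P=cloud(f); hsv=cv2.cvtColor(f["color"],cv2.COLOR_RGB2HSV)
    m=cv2.inRange(hsv,(125,80,30),(160,255,255))
    k,lab,st,ce=cv2.connectedComponentsWithStats(m); i=1+np.argmax(st[1:,4]); m=lab==i
    p=P[m]; p=p[~np.isnan(p[:,0])]; print(n,"mug px",st[i],len(p),"z pct",np.percentile(p[:,2],[1,50,99,99.8]))
    top=p[p[:,2]>np.percentile(p[:,2],99)-.012]; print(" top bounds",top.min(0),top.max(0))
    sm=cv2.inRange(hsv,(18,120,80),(35,255,255)); k,l2,s2,_=cv2.connectedComponentsWithStats(sm)
    for j in range(1,k):
        if s2[j,4]>150:
            q=P[l2==j]; print(" yellow",s2[j,:2]+s2[j,2:4]//2,np.nanpercentile(q,[2,98],axis=0).round(3).tolist())
f=fs["scene"]; P=cloud(f); z=P[:,:,2]
c=((z>.070)&(z<.088)).astype(np.uint8); c=cv2.morphologyEx(c,cv2.MORPH_OPEN,np.ones((3,3)))
k,l,s,_=cv2.connectedComponentsWithStats(c); i=1+np.argmax(s[1:,4]); q=P[l==i]
print("curb z",np.median(q[:,2]),cv2.minAreaRect((q[:,:2]*1000).astype(np.float32)))
for nm,(u,v) in dict(lotarim=(326,214),dish=(150,238)).items():
    w=P[v-14:v+15,u-14:u+15].reshape(-1,3); w=w[w[:,2]>.09]; print(nm,len(w),np.nanpercentile(w,[2,50,98],axis=0).round(3).tolist())
# curb corners by rays at z=.08
a=f["color"][130:290,100:390]; b=fs["side"]["color"][180:350,210:400]
cv2.imwrite("pics/crop0.png",np.hstack([cv2.resize(a,(500,276)),cv2.resize(b,(300,276))])[:,:,::-1])
E
python3 m.py
```

```text
scene mug px [ 210  157   39   60 1631] 1622 z pct [0.08181297 0.14848    0.19345312 0.19534037]
 top bounds [ 0.44685574 -0.13628923  0.18151602] [ 0.60178944 -0.02893376  0.1987459 ]
 yellow [194 136] [[0.208, -0.323, 0.004], [0.315, -0.187, 0.112]]
 yellow [ 81 200] [[0.484, -0.587, 0.003], [0.63, -0.484, 0.112]]
side mug px [ 258  204   53   48 1419] 1411 z pct [0.08843954 0.15839326 0.19103755 0.19164982]
 top bounds [ 0.44552951 -0.14387504  0.17907736] [ 0.59753331 -0.02773295  0.19339847]
 yellow [192 288] [[0.212, -0.33, 0.007], [0.307, -0.185, 0.11]]
 yellow [323 360] [[0.479, -0.589, 0.003], [0.627, -0.483, 0.11]]
curb z 0.08057051736201415 ((567.0296020507812, -47.8616943359375), (387.9137268066406, 701.7573852539062), 3.2165355682373047)
lotarim 569 [[0.585, 0.16, 0.097], [0.612, 0.195, 0.162], [0.658, 0.232, 0.189]]
dish 532 [[0.647, -0.334, 0.09], [0.687, -0.293, 0.103], [0.734, -0.256, 0.111]]
```

Run:
```python
from h import *
f=pickle.load(open("f0.pkl","rb"))["scene"]
a=f["color"][130:290,100:380]
cv2.imwrite("pics/crop1.png",cv2.resize(a,(784,448),interpolation=cv2.INTER_CUBIC)[:,:,::-1])
```

```text
(no output)
```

View pics/crop1.png

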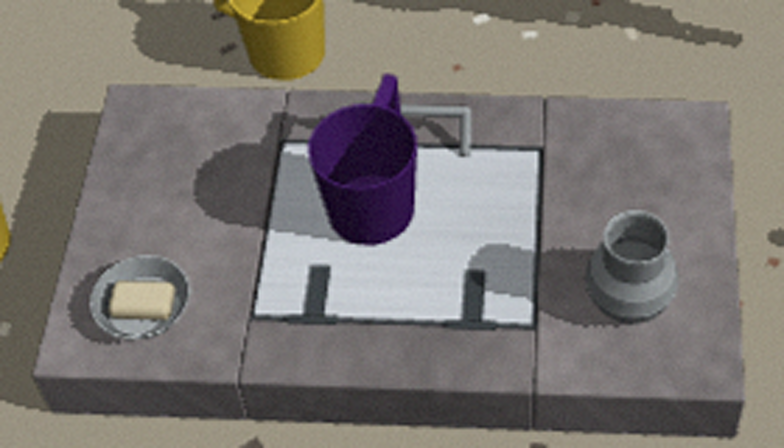

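The crop confirms it: the purple mug on the lid with its handle towards the robot, the loop handle of the lid at crop (435,112), and the empty front halves on both sides. Next: the strap pose, the bar pose and the curb yaw.

Run:
```python
from h import *
fs=pickle.load(open("f0.pkl","rb"))
for n,f in fs.items():
    P=cloud(f); hsv=cv2.cvtColor(f["color"],cv2.COLOR_RGB2HSV)
    m=cv2.inRange(hsv,(125,80,30),(160,255,255)); k,lab,st,_=cv2.connectedComponentsWithStats(m); m=lab==1+np.argmax(st[1:,4])
    p=P[m]; t=p[p[:,2]>.183]; 
    (c,r)=cv2.minEnclosingCircle((t[t[:,0]>.492][:,:2]*1000).astype(np.float32)); print(n,"rim",c,r)
    c=np.array(c)/1000; h=p[(p[:,2]>.165)&(np.hypot(*(p[:,:2]-c).T)>.066)]; print(" handle",len(h),np.median(h,0),np.percentile(h[:,2],[10,90,98])," dir",np.degrees(np.arctan2(*(c-np.median(h,0)[:2])[::-1])))
f=fs["scene"]; P=cloud(f); z=P[:,:,2]
w=P[160:190,225:275].reshape(-1,3); w=w[(w[:,2]>.100)&(w[:,2]<.125)&(w[:,0]<.50)]
hh=w; print("bar",len(w),np.percentile(w,[2,50,98],axis=0).round(4).tolist(), "line",np.degrees(np.arctan(np.polyfit(w[:,1],w[:,0],1)[0])) if len(w)>5 else 0)
# curb front/back edges: for each y-bin extremes
q=P[(z>.074)&(z<.086)&(P[:,:,0]>.3)&(P[:,:,0]<.85)&(abs(P[:,:,1])<.45)]
for side,pc,ax in (("front",1,0),("rear",99,0),("-y",1,1),("+y",99,1)):
    o=1-ax; lo,hi=(-.33,.25) if ax==0 else (.42,.72); B=np.linspace(lo,hi,15); X=[];Y=[]
    for a,b in zip(B[:-1],B[1:]):
        s=q[(q[:,o]>a)&(q[:,o]<b)]
        if len(s)>10: X.append((a+b)/2); Y.append(np.percentile(s[:,ax],pc))
    k=np.polyfit(X,Y,1); print(side,np.degrees(np.arctan(k[0])),k)
# lid: bright pixels
g=cv2.inRange(cv2.cvtColor(f["color"],cv2.COLOR_RGB2HSV),(0,0,150),(179,40,255)); g[:175]=0; g[255:]=0; g[:,:188]=0; g[:,300:]=0
v,u=np.nonzero(g); L=np.array([ray(f,a,b,.08)[:2] for a,b in zip(u,v)]); print("lid",cv2.minAreaRect((L*1000).astype(np.float32)))
d=P[215:262,128:170].reshape(-1,3); d=d[d[:,2]>.098]; print("dish rim",cv2.minEnclosingCircle((d[:,:2]*1000).astype(np.float32)))
```

```text
scene rim (545.1156616210938, -81.74163055419922) 57.06201171875
 handle 56 [ 0.46256827 -0.06950782  0.1847855 ] [0.17540228 0.19025728 0.19358033]  dir -8.43006811889689
side rim (547.225341796875, -86.04338836669922) 58.100711822509766
 handle 60 [ 0.4599861  -0.07830505  0.1845252 ] [0.17734157 0.18719791 0.18880813]  dir -5.069012966865017
bar 153 [[0.4257, -0.0964, 0.1017], [0.435, -0.0272, 0.1161], [0.4992, 0.0101, 0.1244]] line -27.87473534838468
front 1.7549312044786163 [0.03063891 0.37112279]
rear -3.1465968571217133 [-0.05497375  0.75356502]
-y 3.2087190876931855 [ 0.05606133 -0.42184137]
+y 3.132178943706642 [0.05472136 0.26584434]
lid ((551.2025146484375, -47.88551330566406), (251.335205078125, 279.4930419921875), 3.1457130908966064)
dish rim ((689.221435546875, -294.8355712890625), 52.046512603759766)
```

```bash
cat >> h.py <<'E'
def plan(pos,rpy,step=40,deg=7):
    "print rows (tool axes, mm/deg) from the measured pose to pos/rpy(deg)"
    s=bot.observe(); p=np.array(s["position"]); R=Ro.from_euler("xyz",s["tool_rot"]); T=Ro.from_euler("xyz",rpy,degrees=True)
    rv=(R.inv()*T).as_rotvec(degrees=True); d=np.array(pos)-p
    n=int(max(np.ceil(np.linalg.norm(d)*1000/step),np.ceil(np.linalg.norm(rv)/deg),1)); rows=[]
    for i in range(n):
        Ri=R*Ro.from_rotvec(rv*i/n,degrees=True)
        rows.append([round(float(x),1) for x in np.r_[Ri.inv().apply(d/n)*1000,rv/n]])
    print("at",p.round(4),np.degrees(s["tool_rot"]).round(1),"F",np.round(s["force"],1),"g",round(s["grip_width"],4),"t",round(s["clock"],2),n,"rows:"); 
    for i in range(0,n,8): print(rows[i:i+8])
E
python3 -c "
from h import *
plan([.466,-.075,.29],[180,0,83.3])"
```

```text
at [0.2253 0.5827 0.2478] [1.80e+02 1.00e-01 6.89e+01] F [ 0.3 -0.9  0.7] g 0.0853 t 0.1 18 rows:
[[-29.3, 25.6, -2.3, -0.0, 0.0, -0.8], [-29.6, 25.2, -2.3, -0.0, 0.0, -0.8], [-30.0, 24.8, -2.3, -0.0, 0.0, -0.8], [-30.3, 24.4, -2.3, -0.0, 0.0, -0.8], [-30.7, 24.0, -2.3, -0.0, 0.0, -0.8], [-31.0, 23.5, -2.3, -0.0, 0.0, -0.8], [-31.3, 23.1, -2.3, -0.0, 0.0, -0.8], [-31.6, 22.7, -2.3, -0.0, 0.0, -0.8]]
[[-31.9, 22.2, -2.3, -0.0, 0.0, -0.8], [-32.3, 21.8, -2.3, -0.0, 0.0, -0.8], [-32.6, 21.3, -2.3, -0.0, 0.0, -0.8], [-32.8, 20.9, -2.3, -0.0, 0.0, -0.8], [-33.1, 20.4, -2.3, -0.0, 0.0, -0.8], [-33.4, 19.9, -2.3, -0.0, 0.0, -0.8], [-33.7, 19.5, -2.3, -0.0, 0.0, -0.8], [-34.0, 19.0, -2.3, -0.0, 0.0, -0.8]]
[[-34.2, 18.5, -2.3, -0.0, 0.0, -0.8], [-34.5, 18.0, -2.3, -0.0, 0.0, -0.8]]
```

Emit:
arm_command(
  targets=[
    [-20,18,-8,0,0,-0.8],
    [-30,25,-8,0,0,-0.8],
    [-30,25,-4,0,0,-0.8],
    [-30,24,-2,0,0,-0.8],
    [-31,24,-2,0,0,-0.8],
    [-31,24,-2,0,0,-0.8],
    [-31,23,-2,0,0,-0.8],
    [-32,23,-2,0,0,-0.8],
  ],
  grip=100,
)

```text
clock: 0.9
position: [0.3289, 0.2941, 0.2759]
tool_rot: [-3.139, 0.005, 1.325]
force: [1.1, 0.6, -0.1]
grip_width: 0.0856
```

Emit:
arm_command(
  targets=[
    [-32,22,-2,0,0,-0.8],
    [-32,22,-2,0,0,-0.8],
    [-32,21,-2,0,0,-0.8],
    [-33,21,-2,0,0,-0.8],
    [-33,20,-2,0,0,-0.8],
    [-33,20,-2,0,0,-0.8],
    [-33,20,-2,0,0,-0.8],
    [-34,19,-2,0,0,-0.8],
  ],
)

```text
clock: 1.7
position: [0.4417, -0.0083, 0.2935]
tool_rot: [-3.139, 0.004, 1.442]
force: [0.3, 0.1, -0.3]
grip_width: 0.0854
```

```bash
python3 -c "
from h import *
plan([.466,-.075,.29],[180,0,83.3])"
```

```text
at [ 0.4417 -0.0083  0.2935] [-179.8    0.2   82.6] F [ 0.3  0.1 -0.3] g 0.0854 t 1.7 2 rows:
[[-31.5, 16.3, 1.8, -0.1, 0.1, -0.3], [-31.6, 16.1, 1.8, -0.1, 0.1, -0.3]]
```

Emit:
arm_command(
  targets=[
    [-31,16,2,0,0,-0.4],
    [-31,16,2,0,0,-0.4],
    [0,0,0,0,0,0],
  ],
)

```text
clock: 2.0
position: [0.4669, -0.0813, 0.2897]
tool_rot: [-3.14, 0.005, 1.452]
force: [-0.4, 1.5, -0.2]
grip_width: 0.0851
```

Run:
```python
from h import *
s=bot.observe(); print(s["position"],np.degrees(s["tool_rot"]))
f=grab("wrist"); save(f,"w1.png"); P=cloud(f); hsv=cv2.cvtColor(f["color"],cv2.COLOR_RGB2HSV)
m=cv2.inRange(hsv,(125,60,25),(160,255,255)); k,lab,st,_=cv2.connectedComponentsWithStats(m); m=lab==1+np.argmax(st[1:,4])
p=P[m]; p=p[~np.isnan(p[:,0])]; print(len(p),np.percentile(p,[1,99],axis=0))
c=np.array([.546,-.084]); r=np.hypot(*(p[:,:2]-c).T); h=p[(r>.064)&(p[:,2]>.16)]
if len(h): print("strap n",len(h),np.percentile(h,[3,50,97],axis=0).round(4).tolist()); k=np.polyfit(h[:,0],h[:,1],1); print("angle",np.degrees(np.arctan(k[0])),"y at .466",np.polyval(k,.466))
t=p[(p[:,2]>.183)&(r<.064)]; print("rim",cv2.minEnclosingCircle((t[:,:2]*1000).astype(np.float32)))
```

```text
[ 0.46686505 -0.08132927  0.28967287] [-179.88743837    0.30014576   83.20141742]
17132 [[ 0.44490938 -0.13416953  0.08239154]
 [ 0.59738463 -0.032485    0.19003981]]
strap n 1216 [[0.4445, -0.0802, 0.1678], [0.4614, -0.0718, 0.1852], [0.4816, -0.0641, 0.1866]]
angle -6.8657186646588855 y at .466 -0.07233477612563675
rim ((541.9569091796875, -82.47439575195312), 59.70281982421875)
```

View pics/w1.png

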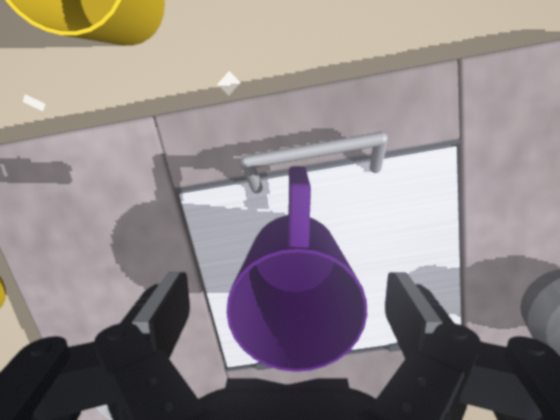

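The wrist view shows the strap at about (300,205), lying across the lid's loop handle (315,150), which is well below it. The fingers clear the rim on both sides. The strap top is at z 0.186, so I descend to TCP z 0.178.

```bash
python3 -c "
from h import *
plan([.465,-.0725,.178],[180,0,83.1],step=30)"
```

```text
at [ 0.4664 -0.0794  0.2896] [-179.8    0.3   83.3] F [-0.9  0.9 -1.1] g 0.0855 t 2.05 4 rows:
[[1.8, -0.5, 27.9, -0.0, 0.1, 0.0], [1.8, -0.5, 27.9, -0.0, 0.1, 0.0], [1.7, -0.5, 27.9, -0.0, 0.1, 0.0], [1.7, -0.5, 27.9, -0.0, 0.1, 0.0]]
```

Emit:
arm_command(
  targets=[
    [4,-0.5,20,0,0.2,0],
    [2,-0.5,25,0,0,0],
    [1,-0.5,25,0,0,0],
    [0,0,20,0,0,0],
    [0,0,12,0,0,0],
    [0,0,0,0,0,0],
  ],
)

```text
clock: 2.65
position: [0.4643, -0.0673, 0.184]
tool_rot: [-3.138, -0.001, 1.457]
force: [-0.9, 0.4, 0.3]
grip_width: 0.0858
```

```bash
python3 -c "
from h import *
plan([.465,-.0725,.178],[180,0,83.1],step=30)"
```

```text
at [ 0.4643 -0.0673  0.184 ] [-1.798e+02 -1.000e-01  8.350e+01] F [-0.9  0.4  0.3] g 0.0858 t 2.65 1 rows:
[[-5.1, 1.3, 6.0, -0.2, -0.1, 0.4]]
```

Emit:
arm_command(
  targets=[
    [-5,1,5,0,0,0.3],
    [0,0,0,0,0,0],
  ],
)

```text
clock: 2.85
position: [0.4649, -0.0717, 0.1794]
tool_rot: [-3.139, -0.002, 1.453]
force: [0.1, 0.2, -0.5]
grip_width: 0.0854
```

Emit:
arm_command(
  targets=[
    [0,0,0,0,0,0],
    [0,0,0,0,0,0],
    [0,0,0,0,0,0],
    [0,0,0,0,0,0],
    [0,0,0,0,0,0],
    [0,0,0,0,0,0],
    [0,0,0,0,0,0],
  ],
  grip=0,
  grip_force=50,
)

```text
clock: 3.55
position: [0.4657, -0.0717, 0.1813]
tool_rot: [-3.142, -0.002, 1.453]
force: [0.0, -0.2, -0.7]
grip_width: 0.015
```

Emit:
arm_command(
  targets=[
    [0,0,-5,0,0,0],
    [0,0,-8,0,0,0],
    [0,0,-12,0,0,0],
    [0,0,-15,0,0,0],
    [0,0,-18,0,0,0],
    [0,0,-18,0,0,0],
    [0,0,-10,0,0,0],
    [0,0,0,0,0,0],
  ],
)

```text
clock: 4.35
position: [0.4651, -0.0722, 0.2736]
tool_rot: [-3.141, -0.002, 1.452]
force: [-1.2, -0.1, -1.3]
grip_width: 0.0151
```

Run:
```python
from h import *
f=grab("side"); save(f,"s1.png"); cv2.imwrite("pics/s1c.png",cv2.resize(f["color"][60:340,120:400],(560,560))[:,:,::-1])
P=cloud(f); hsv=cv2.cvtColor(f["color"],cv2.COLOR_RGB2HSV); m=cv2.inRange(hsv,(125,80,30),(160,255,255))>0
print(np.nanpercentile(P[m],[1,99],axis=0))
plan([.4395,-.288,.262],[180,0,83.3],step=25)
```

```text
[[ 0.17459048 -0.13793544  0.14665874]
 [ 0.59269227  1.1068959   0.2827215 ]]
at [ 0.4648 -0.0722  0.2729] [-1.799e+02 -1.000e-01  8.320e+01] F [-0.4  0.4 -1.5] g 0.0151 t 4.4 9 rows:
[[-24.1, 0.0, 1.2, -0.0, -0.0, -0.0], [-24.1, 0.0, 1.2, -0.0, -0.0, -0.0], [-24.1, 0.0, 1.2, -0.0, -0.0, -0.0], [-24.1, 0.0, 1.2, -0.0, -0.0, -0.0], [-24.1, 0.0, 1.2, -0.0, -0.0, -0.0], [-24.1, 0.0, 1.2, -0.0, -0.0, -0.0], [-24.1, 0.0, 1.2, -0.0, -0.0, -0.0], [-24.1, 0.0, 1.2, -0.0, -0.0, -0.0]]
[[-24.1, 0.0, 1.2, -0.0, -0.0, -0.0]]
```

View pics/s1c.png

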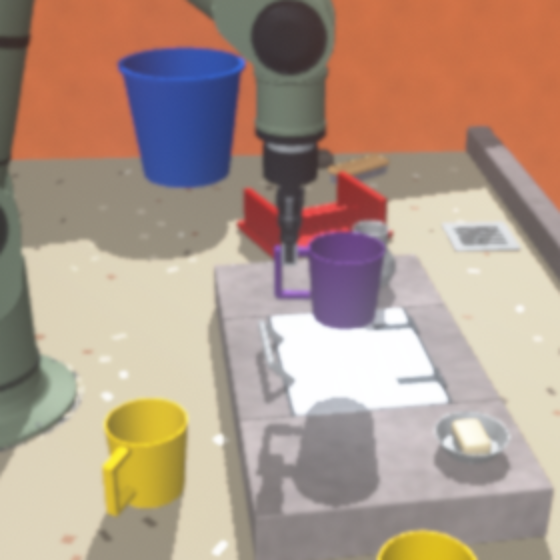

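The mug hangs upright from the strap, clear of the lid. I carry it across at this height to the empty front of the -y side.

Emit:
arm_command(
  targets=[
    [-10,0,0,0,0,0],
    [-18,0,0,0,0,0],
    [-25,0,0,0,0,0],
    [-25,0,0,0,0,0],
    [-25,0,0,0,0,0],
    [-25,0,0,0,0,0],
    [-25,0,0,0,0,0],
    [-22,0,0,0,0,0],
  ],
)

```text
clock: 5.2
position: [0.4398, -0.2539, 0.2663]
tool_rot: [-3.131, -0.002, 1.456]
force: [-0.5, -0.9, -0.9]
grip_width: 0.015
```

Emit:
arm_command(
  targets=[
    [-15,0,2,0,0,0],
    [-8,0,2,0,0,0],
    [0,0,0,0,0,0],
  ],
)

```text
clock: 5.5
position: [0.434, -0.2819, 0.2597]
tool_rot: [-3.126, -0.001, 1.451]
force: [-0.5, 1.6, -1.7]
grip_width: 0.0149
```

Run:
```python
from h import *
f=grab("scene"); g=grab("side")
for f in (f,g):
    P=cloud(f); hsv=cv2.cvtColor(f["color"],cv2.COLOR_RGB2HSV); m=cv2.inRange(hsv,(125,80,30),(160,255,255))
    k,lab,st,_=cv2.connectedComponentsWithStats(m); m=lab==1+np.argmax(st[1:,4])
    p=P[m]; print(np.nanpercentile(p,[1,99],axis=0).round(4).tolist())
    t=p[p[:,2]>np.nanpercentile(p[:,2],99)-.02]; t=t[t[:,0]>np.nanmax(t[:,0])-.112]
    A=np.c_[t[:,:2],np.ones(len(t))]
plan([.4395,-.288,.21],[180,0,83.3],step=20)
```

```text
[[0.4258, -0.343, 0.1593], [0.5669, -0.239, 0.27]]
[[0.4135, -0.3463, 0.1647], [0.5611, -0.2388, 0.2677]]
at [ 0.4345 -0.2806  0.2601] [-1.792e+02 -1.000e-01  8.320e+01] F [-0.3  0.2 -0.9] g 0.015 t 5.6 3 rows:
[[-2.3, 2.2, 16.7, -0.3, -0.0, -0.0], [-2.3, 2.1, 16.7, -0.3, -0.0, -0.0], [-2.3, 2.0, 16.7, -0.3, -0.0, -0.0]]
```

Emit:
arm_command(
  targets=[
    [-2,1.5,12,-0.5,0,0],
    [-2,1.5,15,-0.4,0,0],
    [-2,1.5,15,0,0,0],
    [0,0,15,0,0,0],
    [0,0,6,0,0,0],
    [0,0,0,0,0,0],
  ],
)

```text
clock: 6.2
position: [0.4406, -0.2816, 0.1955]
tool_rot: [3.138, -0.003, 1.46]
force: [0.3, -1.0, -1.3]
grip_width: 0.0151
```

Run:
```python
from h import *
f=grab("side")
P=cloud(f); hsv=cv2.cvtColor(f["color"],cv2.COLOR_RGB2HSV); m=cv2.inRange(hsv,(125,80,30),(160,255,255))
k,lab,st,_=cv2.connectedComponentsWithStats(m); m=lab==1+np.argmax(st[1:,4])
print(np.nanpercentile(P[m],[0.3,1,99],axis=0).round(4).tolist())
plan([.4365,-.286,.18],[180,0,83.3],step=20)
```

```text
[[0.4202, -0.3467, 0.0988], [0.4205, -0.346, 0.1008], [0.5669, -0.2387, 0.2049]]
at [ 0.4408 -0.2817  0.196 ] [179.8  -0.2  83.7] F [ 0.5  0.  -0.5] g 0.0152 t 6.25 1 rows:
[[-4.8, -3.8, 15.9, 0.2, -0.2, 0.4]]
```

Now the last 16 mm slowly, watching the force.

Emit:
arm_command(
  targets=[
    [0,0,4,0,0,0],
    [0,0,4,0,0,0],
    [0,0,3,0,0,0],
    [0,0,2,0,0,0],
    [0,0,0,0,0,0],
  ],
)

```text
clock: 6.75
position: [0.4418, -0.2815, 0.1837]
tool_rot: [3.135, -0.003, 1.461]
force: [0.7, 0.2, -1.7]
grip_width: 0.0153
```

Emit:
arm_command(
  targets=[
    [0,0,1.5,0,0,0],
    [0,0,1.5,0,0,0],
    [0,0,0,0,0,0],
  ],
)

```text
clock: 7.05
position: [0.4417, -0.2819, 0.1811]
tool_rot: [3.135, -0.003, 1.46]
force: [-1.8, 1.1, 2.4]
grip_width: 0.0149
```

Emit:
arm_command(
  targets=[
    [0,0,0.8,0,0,0],
    [0,0,0,0,0,0],
  ],
)

```text
clock: 7.25
position: [0.4415, -0.282, 0.1811]
tool_rot: [3.134, -0.003, 1.46]
force: [-0.3, 0.3, -2.2]
grip_width: 0.0149
```

Emit:
arm_command(
  targets=[
    [0,0,0,0,0,0],
    [0,0,0,0,0,0],
    [0,0,0,0,0,0],
    [0,0,0,0,0,0],
    [0,0,0,0,0,0],
    [0,0,0,0,0,0],
  ],
  grip=60,
)

```text
clock: 7.85
position: [0.4418, -0.2822, 0.181]
tool_rot: [3.134, -0.003, 1.46]
force: [-0.3, -0.8, -0.5]
grip_width: 0.0515
```

Emit:
arm_command(
  targets=[
    [0,0,-8,0,0,0],
    [0,0,-20,0,0,0],
    [0,0,-30,0,0,0],
    [0,0,-35,0,0,0],
    [0,0,-20,0,0,0],
    [0,0,0,0,0,0],
  ],
)

```text
clock: 8.45
position: [0.4401, -0.2826, 0.3005]
tool_rot: [3.135, -0.002, 1.459]
force: [-0.4, 0.2, -0.9]
grip_width: 0.0514
```

Run:
```python
from h import *
fs={n:grab(n) for n in("scene","side")}
for n,f in fs.items():
    P=cloud(f); hsv=cv2.cvtColor(f["color"],cv2.COLOR_RGB2HSV); m=cv2.inRange(hsv,(125,80,30),(160,255,255))
    k,lab,st,_=cv2.connectedComponentsWithStats(m); m=lab==1+np.argmax(st[1:,4])
    print(np.nanpercentile(P[m],[0.3,1,99],axis=0).round(4).tolist())
a=fs["scene"]["color"][130:290,100:380]; b=fs["side"]["color"][60:340,180:420]
save(fs["scene"],"sc2.png"); cv2.imwrite("pics/c2.png",np.hstack([cv2.resize(a,(480,400)),cv2.resize(b,(320,400))])[:,:,::-1])
# bar from scene view: points above lid near front edge
P=cloud(fs["scene"]); th=np.radians(3.15); C=np.array([.566,-.047]); d=P[:,:,:2]-C
X=d[...,0]*np.cos(th)+d[...,1]*np.sin(th); Y=-d[...,0]*np.sin(th)+d[...,1]*np.cos(th)
m=(X>-.165)&(X<-.11)&(abs(Y)<.075)&(P[...,2]>.103)&(P[...,2]<.13)
print("bar pts",m.sum(),np.median(X[m]),np.percentile(Y[m],[2,98]),np.percentile(P[...,2][m],[5,50,95]))
hb=[.566-.135*np.cos(th),-.047-.135*np.sin(th)]; print("bar pred",hb)
plan([.431,-.0544,.30],[180,0,3.2])
```

```text
[[0.4211, -0.3441, 0.0792], [0.4267, -0.3426, 0.0831], [0.5752, -0.2394, 0.193]]
[[0.4225, -0.3479, 0.0841], [0.4228, -0.3467, 0.0859], [0.5678, -0.2395, 0.1905]]
bar pts 202 -0.13068332496373647 [-0.06379925  0.06401684] [0.10507693 0.11650357 0.12214921]
bar pred [np.float64(0.43120397184417736), np.float64(-0.05441827428818018)]
at [ 0.4395 -0.2821  0.2982] [179.8  -0.2  83.6] F [-0.5  0.   0.1] g 0.0512 t 8.55 12 rows:
[[18.8, -2.8, -0.1, 0.0, -0.0, 6.7], [18.3, -5.0, -0.1, 0.0, -0.0, 6.7], [17.6, -7.1, -0.1, 0.0, -0.0, 6.7], [16.7, -9.1, -0.1, 0.0, -0.0, 6.7], [15.5, -11.0, -0.1, 0.0, -0.0, 6.7], [14.1, -12.7, -0.1, 0.0, -0.0, 6.7], [12.5, -14.3, -0.1, 0.0, -0.0, 6.7], [10.8, -15.6, -0.1, 0.0, -0.0, 6.7]]
[[8.9, -16.8, -0.2, 0.0, -0.0, 6.7], [6.9, -17.7, -0.2, 0.0, -0.0, 6.7], [4.7, -18.4, -0.2, 0.0, -0.0, 6.7], [2.6, -18.8, -0.2, 0.0, -0.0, 6.7]]
```

View pics/c2.png

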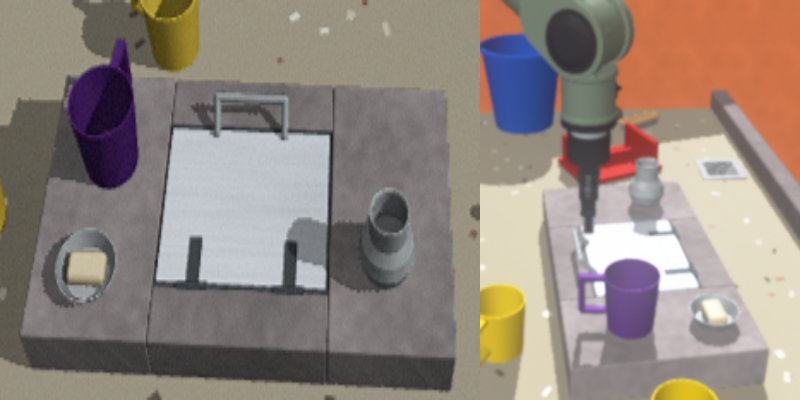

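The mug stands upright on the empty front of the -y curb. The lota and dish haven't moved and the bar is free. Next I go above the bar with the jaws along the curb's x.

Emit:
arm_command(
  targets=[
    [15,-2,0,0,0,5],
    [19,-5,0,0,0,6.7],
    [18,-7,0,0,0,6.7],
    [17,-9,0,0,0,6.7],
    [15,-11,0,0,0,6.7],
    [14,-13,0,0,0,6.7],
    [13,-14,0,0,0,6.7],
    [11,-16,0,0,0,6.7],
  ],
)

```text
clock: 9.35
position: [0.4284, -0.1286, 0.2916]
tool_rot: [-3.135, 0.005, 0.515]
force: [0.2, 0.1, 1.2]
grip_width: 0.0513
```

Emit:
arm_command(
  targets=[
    [9,-17,0,0,0,6.7],
    [7,-18,0,0,0,6.7],
    [5,-18,0,0,0,6.7],
    [3,-18,0,0,0,6.7],
    [0,-5,0,0,0,1],
    [0,0,0,0,0,0],
  ],
)

```text
clock: 9.95
position: [0.4243, -0.0421, 0.2872]
tool_rot: [-3.139, 0.017, 0.008]
force: [-0.3, 0.4, 0.6]
grip_width: 0.0514
```

Run:
```python
from h import *
f=grab("wrist"); save(f,"w2.png"); P=cloud(f); th=np.radians(3.15); C=np.array([.566,-.047]); d=P[:,:,:2]-C
X=d[...,0]*np.cos(th)+d[...,1]*np.sin(th); Y=-d[...,0]*np.sin(th)+d[...,1]*np.cos(th)
m=(X>-.165)&(X<-.11)&(abs(Y)<.075)&(P[...,2]>.110)&(P[...,2]<.13)
if m.sum():
    print("bar pts",m.sum(),np.percentile(X[m],[3,50,97]),np.percentile(Y[m],[2,98]),np.percentile(P[...,2][m],[5,50,95]), "world med",np.median(P[m],0))
    k=np.polyfit(P[m][:,1],P[m][:,0],1); print("line deg",np.degrees(np.arctan(k[0])),"x at -.054",np.polyval(k,-.054))
plan([.431,-.0544,.30],[180,0,3.2])
```

```text
bar pts 1860 [-0.13918524 -0.13328846 -0.12617436] [-0.06069512  0.06400128] [0.1129806  0.11737913 0.11911451] world med [ 0.43258741 -0.04643177  0.11737913]
line deg -2.9393715049084803 x at -.054 0.4329737499803132
at [ 0.4243 -0.0424  0.2871] [-179.9    1.     0.5] F [-0.8  0.2 -0.7] g 0.0517 t 10.0 1 rows:
[[6.4, 12.0, -13.0, -0.2, 1.0, -2.7]]
```

View pics/w2.png

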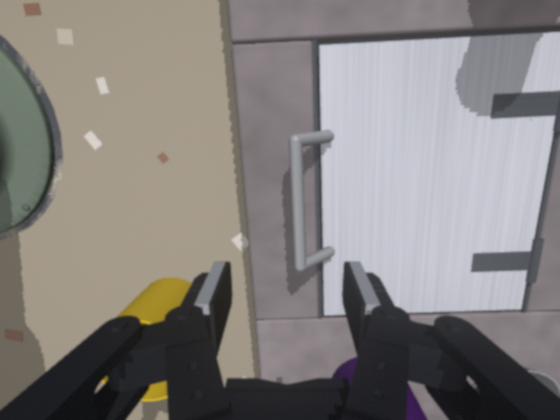

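The wrist view shows the bar running from (297,140) to (300,265): x 0.432, middle y -0.054, axis z about 0.113, turned 3°. I descend to it.

Emit:
arm_command(
  targets=[
    [4,6,10,0,0.6,-1.3],
    [4,6,20,0,0.4,-1.3],
    [0,0,28,0,0,0],
    [0,0,30,0,0,0],
    [0,0,28,0,0,0],
    [0,0,15,0,0,0],
    [0,0,0,0,0,0],
  ],
)

```text
clock: 10.7
position: [0.4315, -0.059, 0.1497]
tool_rot: [-3.141, 0.001, 0.059]
force: [-1.1, -0.4, -0.3]
grip_width: 0.0512
```

```bash
python3 -c "
from h import *
plan([.432,-.054,.112],[180,0,3.1],step=30)"
```

```text
at [ 0.4315 -0.059   0.1497] [-180.     0.     3.4] F [-1.1 -0.4 -0.3] g 0.0512 t 10.7 2 rows:
[[0.4, -2.5, 18.9, -0.0, 0.0, 0.1], [0.4, -2.5, 18.9, -0.0, 0.0, 0.1]]
```

Emit:
arm_command(
  targets=[
    [0.5,-3,15,0,0,0],
    [0,-2,14,0,0,0],
    [0,0,8,0,0,0],
    [0,0,2,0,0,0],
    [0,0,0,0,0,0],
  ],
)

```text
clock: 11.2
position: [0.4324, -0.0563, 0.1117]
tool_rot: [3.142, -0.001, 0.058]
force: [-0.1, -0.1, 0.0]
grip_width: 0.0512
```

```bash
python3 -c "
from h import *
plan([.432,-.054,.112],[180,0,3.1],step=30)"
```

```text
at [ 0.4324 -0.0563  0.1117] [180.   -0.    3.3] F [-0.1 -0.1  0. ] g 0.0512 t 11.2 1 rows:
[[-0.3, -2.3, -0.3, 0.0, -0.0, 0.2]]
```

Emit:
arm_command(
  targets=[
    [0,0,0,0,0,0],
    [0,0,0,0,0,0],
    [0,0,0,0,0,0],
    [0,0,0,0,0,0],
    [0,0,0,0,0,0],
    [0,0,0,0,0,0],
  ],
  grip=0,
  grip_force=40,
)

```text
clock: 11.8
position: [0.4316, -0.0566, 0.1133]
tool_rot: [-3.141, -0.0, 0.058]
force: [-0.6, -0.7, -5.2]
grip_width: 0.0105
```

```bash
cat > arc.py <<'E'
from h import *
import sys
# grip offset: bar at grasp point; arc of bar about hinge, tool kept pointing down
th=np.radians(3.15); ex=np.array([np.cos(th),np.sin(th),0]); C=np.array([.566,-.047,.08]); Hg=C+.110*ex
def bar(phi): a,h=.245,.033; c,s=np.cos(phi),np.sin(phi); return Hg+ex*(-a*c+h*s)+np.array([0,0,a*s+h*c])
s=bot.observe(); p=s["position"]; R=Ro.from_euler("xyz",s["tool_rot"])
g=p-R.apply([0,0,.002])   # grasp point: bar
r=g-Hg; x=r@ex; print("pose",p.round(4),np.degrees(s["tool_rot"]).round(1),"F",s["force"].round(1),"M",s["moment"].round(2),"g",s["grip_width"],"t",s["clock"])
print("radius",np.hypot(x,r[2]),"nominal",np.hypot(.245,.033)); phi=np.pi-np.arctan2(r[2],x)-0; phi=np.arctan2(r[2],-x)-np.arctan2(.033,.245); print("phi est deg",np.degrees(phi))
end=float(sys.argv[1]) ; n=int(sys.argv[2]); q=g; out=[]
for k in range(1,n+1):
    b=bar(phi+(np.radians(end)-phi)*k/n); out.append([round(float(v),1) for v in R.inv().apply(b-q)*1000]); q=b
print(out)
E
python3 arc.py 60 16
```

```text
pose [ 0.4316 -0.0566  0.1133] [-180.    -0.     3.3] F [-0.6 -0.7 -5.2] M [-0.17  0.02 -0.01] g 0.010462091575130335 t 11.8
radius 0.24725683918429264 nominal 0.247212459232944
phi est deg 0.5369034810515845
[[2.9, -2.2, -15.8], [3.8, 0.0, -15.6], [4.8, 0.0, -15.3], [5.8, 0.0, -14.9], [6.8, 0.0, -14.5], [7.7, 0.0, -14.1], [8.6, 0.0, -13.5], [9.4, 0.0, -13.0], [10.3, 0.0, -12.3], [11.0, 0.0, -11.6], [11.8, 0.0, -10.9], [12.5, 0.0, -10.1], [13.1, 0.0, -9.3], [13.7, 0.0, -8.4], [14.2, 0.0, -7.5], [14.6, 0.0, -6.6]]
```

The bar is gripped and the radius matches the hinge. Now I lift along the arc in small steps.

Emit:
arm_command(
  targets=[
    [1,0,-4,0,0,0],
    [1.5,0,-7,0,0,0],
    [2,0,-8,0,0,0],
    [2,0,-8,0,0,0],
    [2.2,0,-8,0,0,0],
    [2.5,0,-8,0,0,0],
    [2.5,0,-8,0,0,0],
    [0,0,0,0,0,0],
  ],
)

```text
clock: 12.6
position: [0.4455, -0.0558, 0.1692]
tool_rot: [-3.141, 0.002, 0.058]
force: [-3.3, -1.6, -4.0]
grip_width: 0.0102
```

```bash
python3 arc.py 60 13
```

```text
pose [ 0.4455 -0.0558  0.1692] [-1.8e+02  1.0e-01  3.3e+00] F [-3.3 -1.6 -4. ] M [-0.43  0.77 -0.04] g 0.010154954508059933 t 12.6
radius 0.24817455593498244 nominal 0.247212459232944
phi est deg 13.897830619890446
[[6.9, -2.2, -13.7], [6.9, 0.0, -13.7], [7.7, 0.0, -13.2], [8.5, 0.0, -12.7], [9.3, 0.0, -12.1], [10.0, 0.0, -11.6], [10.7, 0.0, -10.9], [11.4, 0.0, -10.2], [12.0, 0.0, -9.5], [12.6, 0.0, -8.7], [13.1, 0.0, -7.9], [13.5, 0.0, -7.1], [14.0, 0.0, -6.3]]
```

Tracking well. I continue along the arc, with a small radius correction.

Emit:
arm_command(
  targets=[
    [4,0,-8,0,0,0],
    [5,0,-10,0,0,0],
    [5.5,0,-10,0,0,0],
    [6,0,-10,0,0,0],
    [6.5,0,-10,0,0,0],
    [7,0,-9.5,0,0,0],
    [7,0,-8,0,0,0],
    [0,0,0,0,0,0],
  ],
)

```text
clock: 13.4
position: [0.4834, -0.0538, 0.2374]
tool_rot: [-3.14, 0.015, 0.057]
force: [2.7, -0.7, -7.9]
grip_width: 0.0101
```

```bash
python3 arc.py 60 8
```

```text
pose [ 0.4834 -0.0538  0.2374] [-179.9    0.9    3.2] F [ 2.7 -0.7 -7.9] M [-0.14 -0.39  0.  ] g 0.010145898347467272 t 13.4
radius 0.2501620258307383 nominal 0.247212459232944
phi est deg 31.90012657088017
[[12.1, -2.2, -9.7], [10.5, -0.0, -10.9], [11.2, -0.0, -10.2], [11.8, 0.0, -9.5], [12.3, 0.0, -8.8], [12.9, 0.0, -8.0], [13.3, 0.0, -7.2], [13.7, 0.0, -6.4]]
```

Emit:
arm_command(
  targets=[
    [7,0,-6,0,0.3,0],
    [8,0,-7,0,0.3,0],
    [9,0,-8,0,0.2,0],
    [9.5,0,-8,0,0,0],
    [10,0,-7.5,0,0,0],
    [10,0,-7,0,0,0],
    [5,0,-3,0,0,0],
    [0,0,0,0,0,0],
  ],
)

```text
clock: 14.2
position: [0.5332, -0.051, 0.286]
tool_rot: [-3.134, 0.028, 0.054]
force: [1.4, -0.7, -10.5]
grip_width: 0.0102
```

```bash
python3 arc.py 60 4
```

```text
pose [ 0.5332 -0.051   0.286 ] [-179.6    1.6    3.1] F [  1.4  -0.7 -10.5] M [-0.19 -0.27 -0.01] g 0.010197382099758777 t 14.2
radius 0.25235404741962036 nominal 0.247212459232944
phi est deg 47.83222147608209
[[13.8, -2.3, -3.3], [11.2, -0.1, -6.9], [11.5, -0.1, -6.3], [11.8, -0.1, -5.6]]
```

Emit:
arm_command(
  targets=[
    [8,0,-2,0,0.4,0],
    [9,0,-3,0,0.4,0],
    [9,0,-4,0,0.4,0],
    [6,0,-3,0,0.3,0],
    [0,0,0,0,0,0],
    [0,0,0,0,0,0],
  ],
)

```text
clock: 14.8
position: [0.5615, -0.0497, 0.3019]
tool_rot: [-3.129, 0.011, 0.052]
force: [-3.6, 0.8, -0.6]
grip_width: 0.01
```

```bash
python3 arc.py 60 2
cat > lid.py <<'E'
from h import *
import sys
fs={n:grab(n) for n in("scene","side")}
th=np.radians(3.15); ex=np.array([np.cos(th),np.sin(th),0]); ey=np.array([-np.sin(th),np.cos(th),0]); H=np.array([.566,-.047,.08])+.11*ex
for n,f in fs.items():
    P=cloud(f)-H; X=P@ex; Y=P@ey; Z=P[...,2]
    a=np.degrees(np.arctan2(Z,-X)); r=np.hypot(X,Z)
    m=(abs(Y)<.13)&(r>.06)&(r<.212)&(Z>.03)&(abs(a-60)<25)
    if n=="scene": m&=(abs(Y)<.125)
    if m.sum()<50: print(n,"few",m.sum()); continue
    k=np.polyfit(Z[m],X[m],1)
    for _ in range(4): e=abs(X-np.polyval(k,Z))<.006; k=np.polyfit(Z[m&e],X[m&e],1)
    print(n,(m&e).sum(),"lid angle by slope",90-np.degrees(np.arctan(-k[0])) ,"offset x at hinge",k[1],"median polar",np.median(a[m&e]),"Yrange",np.percentile(Y[m&e],[2,98]).round(3))
t=sys.argv[1]; a,b=fs["scene"]["color"][60:290,80:400],fs["side"]["color"][60:340,180:420]
cv2.imwrite(f"pics/{t}.png",np.hstack([cv2.resize(a,(480,400)),cv2.resize(b,(320,400))])[:,:,::-1])
E
python3 lid.py l1
```

```text
pose [ 0.5615 -0.0497  0.3019] [-179.3    0.6    3. ] F [-3.6  0.8 -0.6] M [-0.09  0.89  0.08] g 0.010038877324434745 t 14.8
radius 0.25149619549024915 nominal 0.247212459232944
phi est deg 55.223646886394896
[[11.2, -2.5, -0.8], [9.4, -0.1, -4.2]]
scene 4233 lid angle by slope 54.85137577373505 offset x at hinge -2.373554214193356e-05 median polar 54.85738811771711 Yrange [-0.12  0.12]
side 376 lid angle by slope 54.62662736083458 offset x at hinge 0.0003145279255138005 median polar 54.736445481007934 Yrange [-0.127  0.123]
```

View pics/l1.png

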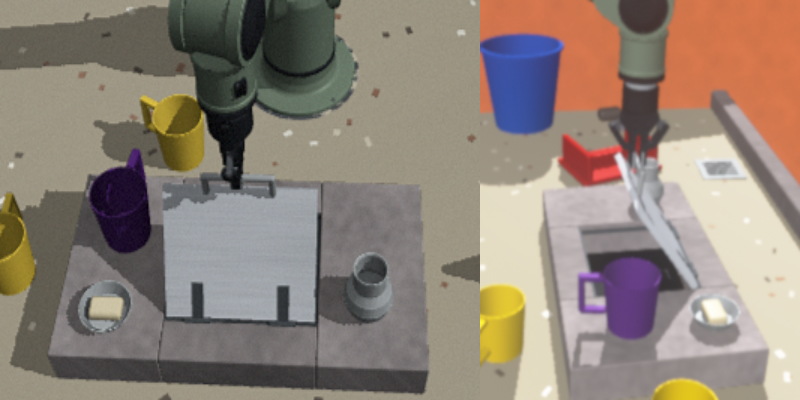

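Both views give a lid angle of 54.8°, with the fitted lid plane passing through the hinge estimate. The gripper holds the bar in open air, and the mug, lota and dish all stand. About 5° is left.

Emit:
arm_command(
  targets=[
    [5,0,-2.5,0,0.2,0],
    [6,0,-2.5,0,0.2,0],
    [6,0,-2.5,0,0.2,0],
    [4,0,-1.5,0,0,0],
    [0,0,0,0,0,0],
    [0,0,0,0,0,0],
  ],
)

```text
clock: 15.5
position: [0.5808, -0.0487, 0.3114]
tool_rot: [-3.128, 0.004, 0.052]
force: [-3.1, 0.2, 0.4]
grip_width: 0.0105
```

```bash
python3 arc.py 60 2;python3 lid.py l2
```

```text
pose [ 0.5808 -0.0487  0.3114] [-179.2    0.2    3. ] F [-3.1  0.2  0.4] M [-0.08  0.99  0.09] g 0.010510957897674516 t 15.5
radius 0.25212976867398135 nominal 0.247212459232944
phi est deg 60.1238661801568
[[1.6, -2.5, 4.7], [-0.2, 0.0, 0.1]]
scene 4314 lid angle by slope 59.819913315936205 offset x at hinge -7.400067352775016e-05 median polar 59.77592211802576 Yrange [-0.12  0.12]
side 167 lid angle by slope 59.61383852139126 offset x at hinge 0.00019019885444044907 median polar 59.674887840418066 Yrange [-0.123  0.117]
```

Emit:
arm_command(
  targets=[
    [1,0,-0.4,0,0,0],
    [0,0,0,0,0,0],
    [0,0,0,0,0,0],
    [0,0,0,0,0,0],
    [0,0,0,0,0,0],
    [0,0,0,0,0,0],
    [0,0,0,0,0,0],
    [0,0,0,0,0,0],
  ],
)

```text
clock: 16.4
position: [0.5815, -0.0487, 0.3117]
tool_rot: [-3.128, 0.004, 0.052]
force: [-3.0, -0.5, 1.1]
grip_width: 0.0103
```

```bash
python3 arc.py 60 1;python3 lid.py l3
```

```text
pose [ 0.5815 -0.0487  0.3117] [-179.2    0.2    3. ] F [-3.  -0.5  1.1] M [-0.13  1.03  0.05] g 0.010304627396649177 t 16.4
radius 0.25215621297306917 nominal 0.247212459232944
phi est deg 60.280199172998195
[[0.7, -2.5, 5.1]]
scene 4316 lid angle by slope 59.986029534059575 offset x at hinge -1.7836484695523673e-05 median polar 59.98410676313676 Yrange [-0.12  0.12]
side 160 lid angle by slope 59.81135600169404 offset x at hinge 4.601442549132364e-05 median polar 59.81919279613441 Yrange [-0.125  0.126]
```

View pics/l3.png

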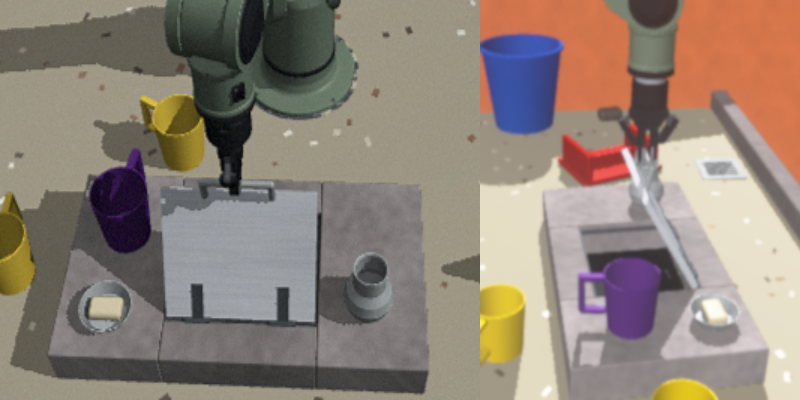

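The lid is held steady at 60°. The mug stands upright on the -y curb, and the lota and dish are where they were. I hand in.

```bash
python3 -c "
from h import *
print(bot.job_done())"
```

```text
the job is handed in; nothing more can be done
None
```

The purple mug was the vessel on the lid. I lifted it off by its handle strap and stood it upright on the empty front part of the curb on the -y side. I then gripped the lid's bar, raised the lid, and handed the job in at about 16.5 s still holding it.

- **Lid angle:** 60.0° by the scene camera and 59.8° by the side camera. The arm's own pose gave 60.3°. It held steady over the last 0.8 s.
- **Grip:** the bar sits about 5 mm off the middle of the pads, towards the fingertips. It slid slightly while the lid was being raised, but the grip stayed firm.
- **Everything else:** in the last picture the mug, lota and soap dish all stand. The lota, dish, patla and the yellow mugs show no sign of having moved.
- **Force:** every reading I took stayed around 12 N or less. No check failed.

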